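Re-index a wafer chuck left between slots, with its pull-and-turn plunger

TASK

The round wafer chuck has been left unlocked between two slots of its rim, with the sprung plunger's pin riding on the rim. Lock it at the second slot on, anticlockwise as seen from above: pull up the plunger's knob and turn it a quarter so that it stays parked in its shallow rest notch and let go of it, swing the chuck by its black upright post past the next slot, then turn the knob back and bring the chuck on by feel until the pin snaps fully home in the second slot. Be gentle with the plunger: do not wrench the knob against its notches or its end stop, and do not force the chuck against the pin. Keep off the wafer, and leave the other things on the bench and the stage where they are; let go of everything at the end.

Things in the scene. Friction and masses are not known exactly. Their poses are not given: they have to be found in the camera images.
- stage: Rotary index stage, fixed to the bench: white base plate 300 (x) by 340 (y) mm, top 24 mm above the bench; dark slide plate, drum and chuck on it. Origin at bench height under the chuck's axis, z up along that axis; yaw varies. A grey bracket (top 118 mm above the bench) on its -y side holds the plunger over the chuck's rim, its vertical axis at x = 0, y = -85 mm in this frame.
- knob_grip (a point): Point on the plunger's axis inside its knob, 18 mm above the knob's underside and 10 mm below its top; rises and turns with the knob. Above the bench it lies at 154 mm with the pin home in a slot, about 160.5 mm with the pin riding on the rim (as at the start), 163 mm parked.
- knob: Black knurled round knob of the plunger, 36 mm across, 28 mm tall, white bar across its top. Origin at the centre of its underside. Its x axis runs along the white bar and the two lugs under it; with the lugs in the deep notches (as at the start) it lies along the stage's x axis within 5 degrees. It turns either way, freely when lifted clear.
- sleeve (a point): Top of the plunger's fixed steel sleeve, on the axis, 134 mm above the bench. The knob's 5 mm wide lugs drop into its 7 mm notches: a deep pair (pin down) and, a quarter turn away either way, a shallow pair of rest notches, where the knob stands parked 9 mm above home. To turn the knob lift it more than 12 mm above home; a hard end stop comes at 15 mm.
- plunger: The sprung pin with its knob, moving straight up and down. Origin on its axis, at the height of the chuck's top when home. Spring and weight push down with 6 N at home, 9 N riding, 14 N at the end stop. The 7 mm pin reaches 6.5 mm down into an 8.5 mm slot. Between slots it rides on the rim, the knob 6.5 mm above home, and snaps down when a slot comes under it.
- chuck: Round chuck, 97 mm radius, its top 74 mm above the bench. Origin on its axis at its underside. Its dark rim ring has eight slots 45 degrees apart and is clamped on by hand: the slots stand up to 9 degrees either way of nominal, unknown each time, so must be found by feel. Turns about z with friction (3 N at the post, 6 to 10 N with the pin riding) and stays where it is left.
- post (a point): Point on the axis of the chuck's black upright turning post (16 mm across), 26 mm above the chuck's top, 100 mm above the bench; the post's top is 18 mm above it. 80 mm from the chuck's axis. Its angle from the stage's x axis, anticlockwise from above: 37 to 53 degrees at the start; 67.5 (plus or minus 9) with the pin over the next slot, 112.5 (plus or minus 9) over the second.
- wafer: Blue wafer with violet dies, 100 mm across, 1.5 mm thick, held on the middle of the chuck (its top 75.5 mm above the bench) and turning with it; not to be touched. Origin at the centre of its underside.
- tweezers: Steel tweezers, about 115 mm long, lying on the bench; to be left alone. Origin at their underside.
- hexkey: Dark L-shaped hex key, 75 mm long, lying on the front ledge (-x side) of the stage's base plate; to be left alone. Origin at its underside, mid-length.
- wafer_case: Round white and clear wafer case, 120 mm across, 22 mm tall; to be left alone. Origin under its centre.
- cleaner: White bottle with a blue cap, 48 mm across, 130 mm tall; to be left alone. Origin under its centre.
- lens_can: Clear lens canister with a black lid, 47 mm across, 66 mm tall; to be left alone. Origin under its centre.
- slide_case: Orange slide case, 85 by 60 by 22 mm; to be left alone. Origin under its centre.
- mouse: Black computer mouse, 105 by 60 by 32 mm; to be left alone. Origin under its centre.

How it is judged:
By the outcome, as a careful person would: the job done as asked, in the order asked, and still so for the second after the job is handed in, with the robot touching nothing.
It also fails if it takes over 72 s, if anything falls off the work surface, if the arm or the gripper's body presses on something with over 40 N, if the wrist force passes 120 N, or if a joint passes its speed limit or range.

ROBOT

A 6-joint arm with a two-finger parallel gripper is mounted at the origin on the work surface. World frame = base frame: x ahead of the robot, y to its left, z up, the work surface at z = 0. Lengths are in m, angles in rad, forces in N, time in s.
With the tool pointing down it reaches from about 0.375 to 0.925 m from the base axis. Payload 5.7 kg.
Tool frame: the origin (TCP) lies at the very end of the fingers, on their centre line; the grasp point (between the pads) lies 19 mm behind it; z points along the fingers, y is the line along which they close (so a half turn about z gives the same grasp; the last joint's range is limited). The gripper opens to 85 mm and grips with 20 to 120 N. Pads are 22 mm wide; open, the fingers measure 114 mm over their backs; the gripper's body (76 mm by 85 mm) begins 54 mm behind the grasp point. The pads swing forward as they close: fully open they stand 13 mm farther back than shut.
Start: joints at [1.181, 0.359, 1.51, -0, 1.272, -0.115], TCP at [0.163, 0.577, 0.231] pointing down, gripper open.
Joint ranges: [-2.97, 2.97], [-1.01, 2.36], [0.21, 2.38], [-0.96, 4.11], [0.2, 2.71], [-2.98, 2.98]. Speed limits (rad/s): [2.39, 2.39, 3.14, 3.14, 3.14, 3.14].

INTERFACE

Orientations are given as [roll, pitch, yaw] about the fixed x, y, z axes, in that order (R = Rz(yaw) Ry(pitch) Rx(roll)).
In Python, from station import env gives the robot as it stands.
- The arm moves only by the tool carry_out, never from a script. Its argument "commands" is a list of rows, each a list of 4 numbers: the shift along the world's x, y, z in cm, then the turn about the world's z in rad. In form: [[x, y, z, spin], ...]. A call has 1 to 12 rows; each row is the pose to reach, as a shift and turn from the pose commanded when the call began; what a row does not reach only later rows make up. A row lasts 1/10 s, in which the tool goes at most 50 mm and 8.59 degrees, less where a joint would pass 70% of its speed; a pose out of reach is approached as far as the arm can. A call with a gripper value outside its range is refused whole. "gripper" is the opening, from 0 (shut) to 1 (fully open), set as the call begins (left out, the last holds). The fingers move at their own pace and stop on an object; "grip_force" is the grip in N (left out, the last holds). Time passes only in rows, so rows that repeat a pose let the fingers close. It gives the time, the measured TCP pose, the force, the opening and the grip force at its end, in the units of the state.
- env.get_state(): the state, without advancing time (a new reading comes with each control period).
- env.capture(name): name is "side" or "top" or "wrist"; returns a dict with "frame" (400x640x3 uint8, blue, green, red), "z_map" (400x640 float32, m along the optical axis (not along the pixel's ray), 0 where there is no reading), "fx", "fy", "cx", "cy" (pixels), "R" (3x3) and "t" (3): a world point X has camera coordinates R X + t. Camera axes: x right, y down, z forward; pixel columns grow to the right and rows downward; lengths in m; the calibration is good to about 2 mm. The wrist camera is an equidistant fisheye: a pixel r from the principal point sees the ray r / f radians off the axis. A picture is of the moment at which its call begins.
- env.hand_in(): hands the job in; it is judged then, once.
The state is a dict: "time_s": time; "qpos": joint angles; "joint_velocities": joint speeds; "effort": joint torques, N m; "tool_pos": TCP position; "tool_rot": TCP orientation; "wrist_force": force on the tool from outside, world axes, zero at the start; "ft_torque": the same for the moment, N m; "finger_gap": finger opening in m; "finger_force": force on a finger pad.
Only numpy, scipy, OpenCV 4.12 (cv2) and the standard library are available. Lean on these libraries where they do the work, as an engineer would, in place of code of your own. Each camera call takes 0.05 s, during which the arm holds its last target. There are 200 camera calls.

## Working session

There is one attempt and no reset: what is moved stays moved. The work goes in short steps, Python scripts to look and compute and a tool call to move; the robot and the scene stay as the last step left them, time stands still between calls to the robot, and variables do not carry over. Pictures are saved under pics/ and viewed, at most 10 in all, crops included, and the job is handed in when it is done.

Besides the shell and the picture viewer there is one more tool, called as name([rows], argument=value, ...), one row to a line, values as JSON. carry_out: Moves the arm, as the interface text tells. Its arguments: {"type":"object","properties":{"commands":{"type":"array","items":{"type":"array","items":{"type":"number"}}},"gripper":{"type":"number"},"grip_force":{"type":"number"}},"required":["commands"]}

```bash
ls; mkdir -p pics; python3 - <<'E'
from station import env
import cv2,numpy as np
s=env.get_state(); print(s)
for n in("top","side"):
    c=env.capture(n); cv2.imwrite(f"pics/{n}0.png",c["frame"]); np.savez(f"pics/{n}0.npz",**c)
    print(n,c["fx"],c["cx"],c["cy"],c["R"],c["t"])
E
```

```text
pics
{'time_s': 0.0, 'qpos': array([ 1.18092683e+00,  3.59507269e-01,  1.51146576e+00,  9.04056067e-06,
        1.27251862e+00, -1.15107101e-01]), 'joint_velocities': array([ 0.00032711, -0.00210769,  0.00026682, -0.0014362 , -0.00089733,
        0.00259697]), 'effort': array([-3.67138360e-03, -5.27624953e+01, -2.78619844e+01, -4.88816167e-04,
        1.33806904e-02,  6.52728090e-05]), 'tool_pos': array([0.16252933, 0.57683442, 0.23043958]), 'tool_rot': array([-3.13970722e+00, -2.26684313e-04,  2.86682738e+00]), 'wrist_force': array([-0.22954475, -0.1392357 , -0.712232  ]), 'ft_torque': array([-0.00116878,  0.0103245 , -0.00498541]), 'finger_force': 0.0, 'finger_gap': 0.08530757332247735}
top 386.8911005333245 322.47461677378635 200.02741955047375 [[-0.0260504  -0.99952221 -0.0166352 ]
 [-0.98681727  0.02837106 -0.15933221]
 [ 0.15972804  0.01226523 -0.98708486]] [-0.03856606  0.48389637  1.38364786]
side 508.4307018748066 323.4393649568183 201.83131996402383 [[-0.66887501  0.74310015  0.02020839]
 [ 0.43369264  0.41216319 -0.80126912]
 [-0.60375236 -0.52718466 -0.59796272]] [ 0.35035282 -0.08938568  1.81214098]
```

View pics/top0.png

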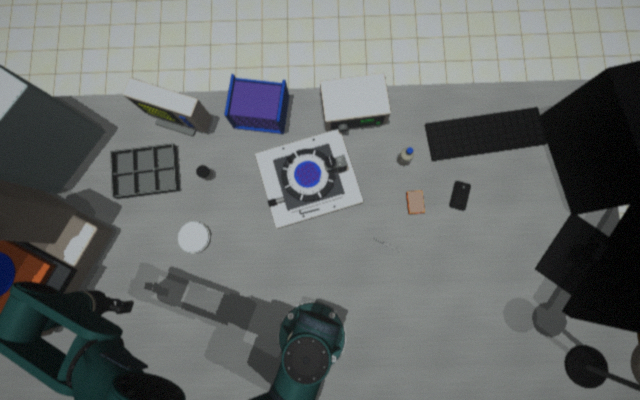

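View pics/side0.png

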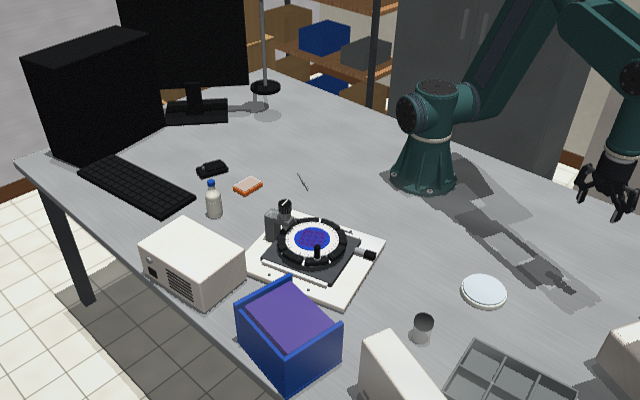

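The top view shows the stage around pixel (308,178) with the blue wafer at (308,174) and the knob and bracket at about (340,163). The side view shows the knob at (285,207) and the black post at (317,252).

```bash
cat > h.py <<'E'
import numpy as np,cv2
def ray(c,u,v):
    return np.array([(u-c["cx"])/c["fx"],(v-c["cy"])/c["fy"],1.])
def plane(c,u,v,z):
    R,t=c["R"],c["t"]; C=-R.T@t; d=R.T@ray(c,u,v); return C+d*(z-C[2])/d[2]
def two(ca,pa,cb,pb):
    A=[];b=[]
    for c,p in((ca,pa),(cb,pb)):
        C=-c["R"].T@c["t"]; d=c["R"].T@ray(c,*p); d/=np.linalg.norm(d); P=np.eye(3)-np.outer(d,d); A.append(P); b.append(P@C)
    return np.linalg.solve(sum(A),sum(b))
E
python3 - <<'E'
import numpy as np,cv2
from h import *
T=dict(np.load("pics/top0.npz"));S=dict(np.load("pics/side0.npz"))
def blob(c,m,box):
    x0,y0,x1,y1=box; k=np.zeros(m.shape,np.uint8); k[y0:y1,x0:x1]=m[y0:y1,x0:x1]
    n,l,st,ce=cv2.connectedComponentsWithStats(k); 
    return [(ce[i].round(1),st[i][4]) for i in range(1,n) if st[i][4]>5]
for nm,c,box in(("top",T,(255,130,365,230)),("side",S,(240,190,390,310))):
    f=c["frame"].astype(int); m=((f[...,0]>f[...,2]+40)&(f[...,0]>f[...,1]+40)).astype(np.uint8)
    for ce,a in blob(c,m,box): print(nm,"wafer",ce,a,plane(c,*ce,0.0755))
# base plate rect, projected to plane z=.024
f=T["frame"]; m=(f.min(2)>190).astype(np.uint8); k=np.zeros_like(m);k[133:230,250:365]=m[133:230,250:365]
ys,xs=np.nonzero(k); P=np.array([plane(T,x,y,.024)[:2] for x,y in zip(xs,ys)],np.float32)
print(len(P),cv2.minAreaRect(P*1000))
a=cv2.resize(T["frame"][125:235,250:370],None,fx=5,fy=5,interpolation=cv2.INTER_CUBIC)
b=cv2.resize(S["frame"][190:300,240:390],None,fx=5,fy=5,interpolation=cv2.INTER_CUBIC)
cv2.imwrite("pics/a.png",a);cv2.imwrite("pics/b.png",b)
E
```

```text
top wafer [270.1 130.7] 53 [0.74155896 0.13440201 0.0755    ]
top wafer [307.2 173.8] 583 [5.74419952e-01 5.21680409e-04 7.55000000e-02]
side wafer [311.5 238. ] 634 [0.57710954 0.00112736 0.0755    ]
side wafer [278.8 296.8] 1649 [0.79173048 0.09259196 0.0755    ]Traceback (most recent call last):
  File "<stdin>", line 14, in <module>
cv2.error: OpenCV(4.12.0) /io/opencv/modules/imgproc/src/convhull.cpp:143: error: (-215:Assertion failed) total >= 0 && (depth == CV_32F || depth == CV_32S) in function 'convexHull'
```

```bash
python3 - <<'E'
import numpy as np,cv2
from h import *
T=dict(np.load("pics/top0.npz"));S=dict(np.load("pics/side0.npz"))
f=T["frame"]; g=f.min(2); print(np.percentile(g[140:220,262:355],[50,75,90,99]), np.median(g[200:230,370:400]))
th=(np.median(g[200:230,370:400])+np.percentile(g[140:220,262:355],95))/2
m=(g>th).astype(np.uint8); k=np.zeros_like(m);k[131:230,253:364]=m[131:230,253:364]
n,l,st,ce=cv2.connectedComponentsWithStats(k); i=1+st[1:,4].argmax(); print(st[i])
ys,xs=np.nonzero(l==i); P=np.array([plane(T,x,y,.024)[:2] for x,y in zip(xs,ys)],np.float32)
print(len(P),cv2.minAreaRect(P*1000))
a=cv2.resize(T["frame"][125:235,250:370],None,fx=5,fy=5,interpolation=cv2.INTER_CUBIC)
b=cv2.resize(S["frame"][190:300,240:390],None,fx=5,fy=5,interpolation=cv2.INTER_CUBIC)
cv2.imwrite("pics/a.png",a);cv2.imwrite("pics/b.png",b)
E
```

```text
[136. 174. 177. 179.] 133.0
[ 255  131  108   97 3182]
3182 ((575.2012329101562, 0.140655517578125), (296.38409423828125, 337.8269348144531), 15.439668655395508)
```

View pics/a.png

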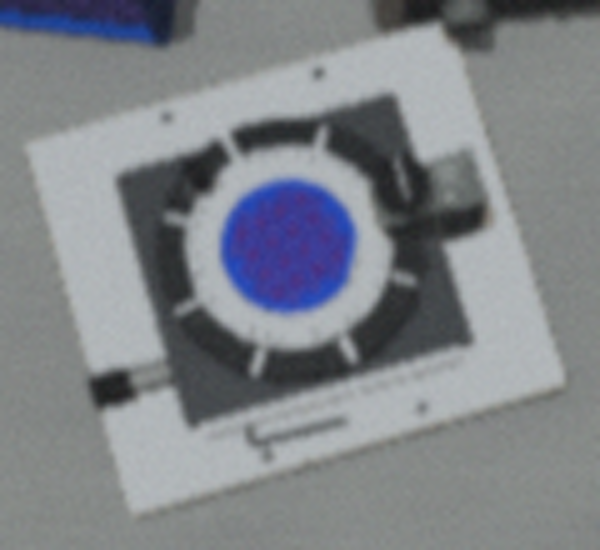

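View pics/b.png

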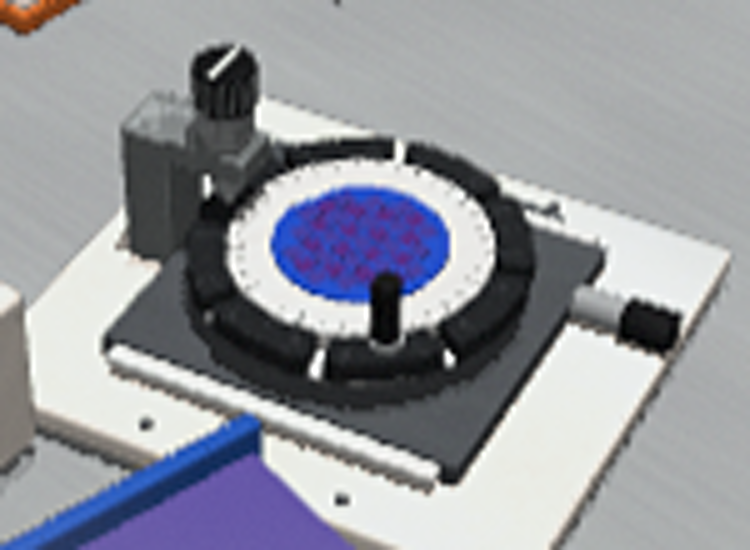

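The crops show the stage at yaw ≈ +15.4°, with the knob's white bar centred at (402,173) in the top crop and the post top at (387,280) in the side crop. I'll move above the knob and measure from close by.

```bash
python3 - <<'E'
import numpy as np
from h import *
T=dict(np.load("pics/top0.npz"));S=dict(np.load("pics/side0.npz"))
tp=(402/5+250-.4,173/5+125-.4); sp=(225/5+240-.4,62/5+190-.4)
print("knob top",plane(T,*tp,.1705),plane(S,*sp,.1705),two(T,tp,S,sp))
sp=(387/5+240-.4,281/5+190-.4);p=plane(S,*sp,.118);print("post",p,np.degrees(np.arctan2(p[1]-.0005,p[0]-.5755))-15.4,np.hypot(p[1]-.0005,p[0]-.5755))
c=np.array([.5755,.0005])
for u,v in((233,150),(321,138),(175,218),(188,309),(258,360),(348,348),(404,279)):
    q=plane(T,u/5+250-.4,v/5+125-.4,.074)[:2]-c; print("slot",np.hypot(*q).round(4),(np.degrees(np.arctan2(q[1],q[0]))-15.4).round(1))
E
```

```text
knob top [ 0.600573   -0.08257284  0.1705    ] [ 0.59854846 -0.08036247  0.1705    ] [ 0.59950758 -0.08143905  0.17081153]
post [0.62610308 0.0662356  0.118     ] 37.011023367990106 0.08295686516928555
slot 0.0822 12.9
slot 0.0835 -33.3
slot 0.085 59.2
slot 0.086 106.2
slot 0.0871 149.1
slot 0.0875 -167.1
slot 0.0877 -123.8
```

carry_out([
  [0, 0, 4, 0],
  [0, 0, 4, 0],
  [43.5, -66, 4, -0.25],
  [43.5, -66, 4, -0.25],
  [43.5, -66, 4, -0.25],
  [43.5, -66, 4, -0.25],
  [43.5, -66, 4, -0.25],
  [43.5, -66, 4, -0.25],
  [43.5, -66, 4, -0.25],
  [43.5, -66, 4, -0.25],
  [43.5, -66, 4, -0.25],
  [43.5, -66, 4, -0.25],
])

```text
time_s: 1.3
tool_pos: [0.4385, 0.1581, 0.2711]
tool_rot: [3.141, 0.0, 2.617]
wrist_force: [0.4, 1.2, 0.3]
finger_gap: 0.085
finger_force: 0.0
```

carry_out([
  [16, -24, 0, 0],
  [16, -24, 0, 0],
  [16, -24, 0, 0],
  [16, -24, 0, 0],
  [16, -24, 0, 0],
  [16, -24, 0, 0],
  [16, -24, 0, 0],
  [16, -24, 0, 0],
])

```text
time_s: 2.1
tool_pos: [0.5977, -0.0806, 0.2704]
tool_rot: [-3.141, -0.002, 2.615]
wrist_force: [-0.0, 0.2, -0.9]
finger_gap: 0.0856
finger_force: 0.0
```

```bash
python3 - <<'E'
from station import env
import cv2,numpy as np
c=env.capture("wrist"); s=env.get_state(); print(s["time_s"],s["tool_pos"],s["tool_rot"]); cv2.imwrite("pics/w1.png",c["frame"]); np.savez("pics/w1.npz",**c)
print(c["fx"],c["cx"],c["cy"],c["R"],c["t"],-c["R"].T@c["t"])
E
```

```text
2.15 [ 0.59719364 -0.07962143  0.27052271] [-3.14142340e+00 -1.93690079e-03  2.61629653e+00]
309.70691628693146 315.24798113067044 200.01400238505124 [[ 5.01945963e-01  8.64898983e-01  3.65953032e-06]
 [ 8.18717712e-01 -4.75145928e-01  3.22393634e-01]
 [ 2.78839665e-01 -1.61821187e-01 -9.46605697e-01]] [-0.23035961 -0.58324953  0.23773253] [ 0.52685554 -0.03942068  0.41307575]
```

View pics/w1.png

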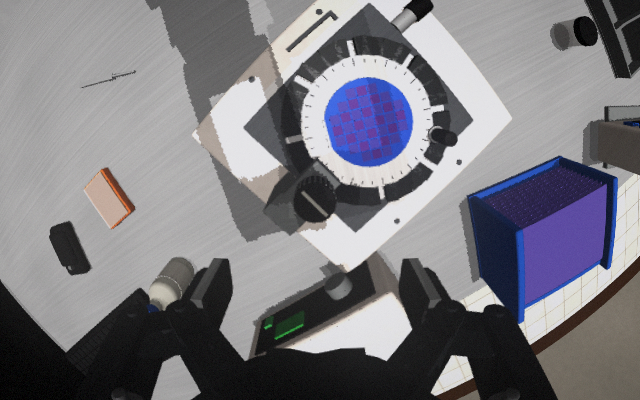

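The wrist view shows the knob top at about (315,200) with its bar running from (303,193) to (327,211). The wafer is at (369,122), the post at about (442,136), and the slots are visible.

```bash
cat >> h.py <<'E'
def wray(c,u,v):
    x,y=(u-c["cx"])/c["fx"],(v-c["cy"])/c["fy"]; r=np.hypot(x,y); s=np.sin(r)/r if r>1e-9 else 1
    return np.array([x*s,y*s,np.cos(r)])
def wplane(c,u,v,z):
    R,t=c["R"],c["t"]; C=-R.T@t; d=R.T@wray(c,u,v); return C+d*(z-C[2])/d[2]
def blobs(m,box,amin=4):
    x0,y0,x1,y1=box; k=np.zeros(m.shape,np.uint8); k[y0:y1,x0:x1]=m[y0:y1,x0:x1]
    n,l,st,ce=cv2.connectedComponentsWithStats(k)
    return [(ce[i],st[i][4],np.argwhere(l==i)[:,::-1]) for i in range(1,n) if st[i][4]>=amin]
E
python3 - <<'E'
from h import *
W=dict(np.load("pics/w1.npz")); f=W["frame"].astype(int)
m=(f[...,0]>f[...,2]+40)&(f[...,0]>f[...,1]+30)
for ce,a,px in blobs(m,(310,60,430,180),100):
    P=np.array([wplane(W,*p,.0755)[:2] for p in px]); (cx,cy),r=cv2.minEnclosingCircle((P*1000).astype(np.float32)); print("wafer mean",P.mean(0),"circ",cx,cy,r)
C=P.mean(0)
bar=f[188:214,300:332].sum(2); print(bar.max(),np.median(bar))
m=f.sum(2)>(bar.max()+np.median(bar))/2
for ce,a,px in blobs(m,(302,190,330,213),6):
    P=np.array([wplane(W,*p,.1705)[:2] for p in px]); q=P-P.mean(0); w,v=np.linalg.eigh(q.T@q); print("bar",a,P.mean(0),np.degrees(np.arctan(v[1,1]/v[0,1])), (q@v[:,1]).min(),(q@v[:,1]).max())
# rim profile: sample circle radius 90 at z=.074 for bright slots
R,t=W["R"],W["t"]
def proj(X):
    p=R@X+t; th=np.arctan2(np.hypot(p[0],p[1]),p[2]); d=p[:2]/np.hypot(*p[:2]); return W["cx"]+W["fx"]*th*d[0],W["cy"]+W["fy"]*th*d[1]
A=np.arange(-180,180,.5); g=[]
for a in A:
    g.append(np.mean([cv2.getRectSubPix(W["frame"],(1,1),proj(np.array([C[0]+r*np.cos(np.radians(a)),C[1]+r*np.sin(np.radians(a)),.074])))[0,0].astype(int).sum() for r in(.084,.088,.092)]))
g=np.array(g); n=cv2.connectedComponents
on=g>330
idx=np.nonzero(on)[0]
for s in np.split(idx,np.nonzero(np.diff(idx)>2)[0]+1): print("slot world",A[s].mean(),len(s)*.5)
# stage plate edges
b=cv2.resize(W["frame"][90:250,270:470],None,fx=4,fy=4,interpolation=cv2.INTER_CUBIC); cv2.imwrite("pics/w1c.png",np.clip(b*1.6,0,255))
E
```

```text
wafer mean [ 0.57727766 -0.00121183] circ 578.087890625 -0.9964929223060608 50.29132080078125
384 107.0
bar 102 [ 0.59921821 -0.08337434] 14.539125249572452 -0.01305550018609004 0.012867613152996069
slot world -151.0 5.5
slot world -106.5 3.5
slot world -17.25 4.0
slot world 28.0 5.5
slot world 73.5 4.5
slot world 118.75 4.0
slot world 164.0 4.5[ WARN:0@0.199] global loadsave.cpp:1063 imwrite_ Unsupported depth image for selected encoder is fallbacked to CV_8U.
```

View pics/w1c.png

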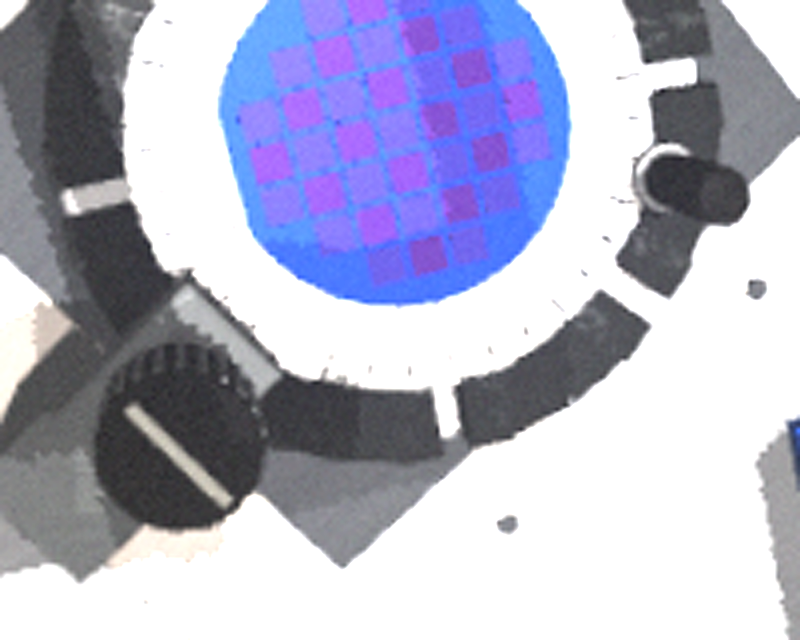

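carry_out([
  [0.2, -0.3, -4, 0],
  [0.2, -0.3, -8, 0],
  [0.2, -0.3, -11, 0],
  [0.2, -0.3, -13, 0],
  [0.2, -0.3, -13, 0],
  [0.2, -0.3, -13, 0],
], gripper=0.7)

```text
time_s: 2.75
tool_pos: [0.5995, -0.0819, 0.1417]
tool_rot: [-3.141, -0.001, 2.618]
wrist_force: [0.5, -0.5, 0.6]
finger_gap: 0.0598
finger_force: 0.0
```

```bash
python3 - <<'E'
from station import env
from h import *
W=dict(np.load("pics/w1.npz"))
p=wplane(W,451.4,138.4,.118); b=wplane(W,436,134.3,.074); c=np.array([.5775,-.0005])
for x in(p,b): d=x[:2]-c; print(x,np.hypot(*d),np.degrees(np.arctan2(d[1],d[0])))
c=env.capture("wrist"); s=env.get_state(); print(s["time_s"],s["tool_pos"],s["tool_rot"],s["wrist_force"]); cv2.imwrite("pics/w2.png",c["frame"]); np.savez("pics/w2.npz",**c)
E
```

```text
[0.62603499 0.06324133 0.118     ] 0.08011617732629538 52.7130201265462
[0.62739102 0.06279395 0.074     ] 0.08059303811320422 51.75329421473545
2.8 [ 0.60041679 -0.08229265  0.14259668] [3.14117325e+00 1.46350465e-03 2.61788747e+00] [-0.61745788 -0.72451309 -0.23787959]
```

View pics/w2.png

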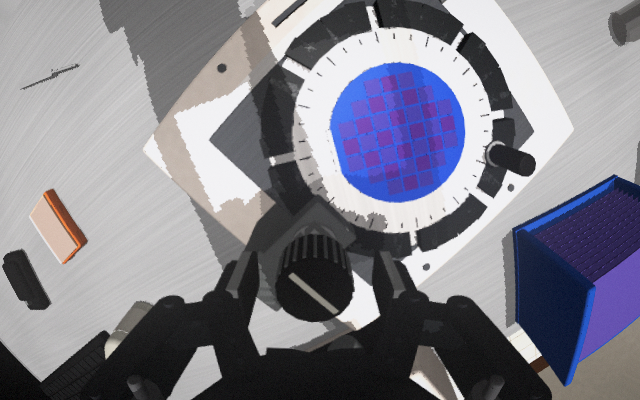

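The knob (276–354, 290) sits centred between the fingers. Closing.

carry_out([
  [0, 0, -0.1, 0],
  [0, 0, -0.1, 0],
  [0, 0, -0.1, 0],
  [0, 0, -0.1, 0],
  [0, 0, -0.1, 0],
  [0, 0, -0.1, 0],
  [0, 0, -0.1, 0],
  [0, 0, -0.1, 0],
], gripper=0.0, grip_force=35)

```text
time_s: 3.6
tool_pos: [0.6009, -0.0832, 0.1418]
tool_rot: [3.141, 0.002, 2.617]
wrist_force: [-1.5, 1.4, 5.7]
finger_gap: 0.0345
finger_force: 35.3
```

carry_out([
  [0, 0, 0.2, 0],
  [0, 0, 0.4, 0],
  [0, 0, 0.55, 0],
  [0, 0, 0.7, 0],
  [0, 0, 0.7, 0],
  [0, 0, 0.7, 0],
])

```text
time_s: 4.2
tool_pos: [0.6003, -0.083, 0.1467]
tool_rot: [3.141, 0.0, 2.617]
wrist_force: [4.9, -0.4, -11.3]
finger_gap: 0.0346
finger_force: 36.0
```

```bash
cat > look.py <<'E'
from station import env
from h import *
import sys
def st():
    s=env.get_state(); print(s["time_s"],s["tool_pos"].round(4),s["tool_rot"].round(4),s["wrist_force"].round(1),s["ft_torque"].round(2),round(s["finger_gap"],4))
def knob(z,cam="side",thr=None):
    c=env.capture(cam); np.savez("pics/k.npz",**c); f=c["frame"].astype(int); return c,f
st()
for i in range(3): 
    c=env.capture("side"); st()
cv2.imwrite("pics/%s.png"%sys.argv[1],cv2.resize(c["frame"][150:310,220:420],None,fx=3,fy=3,interpolation=cv2.INTER_CUBIC))
E
python3 look.py s1
```

```text
4.2 [ 0.6003 -0.083   0.1467] [3.1414e+00 2.0000e-04 2.6167e+00] [  4.9  -0.4 -11.3] [ 0.04 -1.05 -0.01] 0.0346
4.25 [ 0.6003 -0.083   0.1467] [3.1414e+00 1.0000e-04 2.6167e+00] [  5.5  -0.8 -11.6] [ 0.03 -1.02  0.03] 0.0352
4.3 [ 0.6003 -0.083   0.1467] [3.1415e+00 2.0000e-04 2.6166e+00] [  5.3  -0.6 -11.1] [ 0.04 -1.08 -0.03] 0.0351
4.35 [ 0.6003 -0.083   0.1467] [3.1414e+00 2.0000e-04 2.6167e+00] [  5.5  -0.3 -11.6] [ 0.03 -1.05  0.02] 0.0344
```

View pics/s1.png

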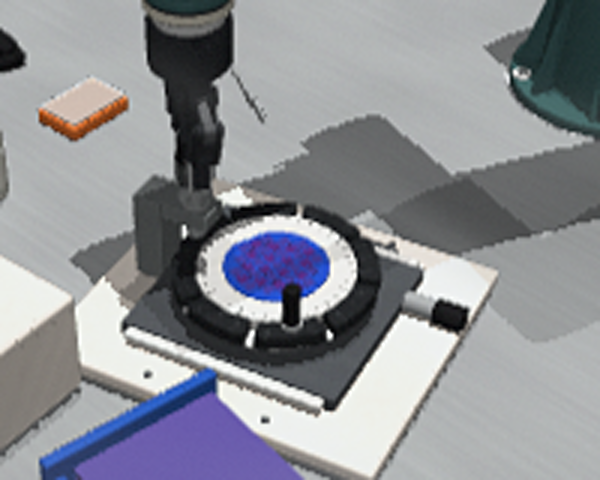

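Lifted about 5 mm per the TCP (≈11.5 above home). I'll go slightly more and relax the side force.

carry_out([
  [0.04, 0, 0.1, 0],
  [0.04, 0, 0.2, 0],
  [0.04, 0, 0.2, 0],
  [0.04, 0, 0.2, 0],
])

```text
time_s: 4.75
tool_pos: [0.6003, -0.083, 0.1489]
tool_rot: [-3.141, -0.0, 2.617]
wrist_force: [5.1, -0.2, -12.2]
finger_gap: 0.0351
finger_force: 36.1
```

carry_out([
  [0.04, 0, 0, -0.05],
  [0.04, 0, 0, -0.1],
  [0.04, 0, 0, -0.13],
  [0.04, 0, 0, -0.13],
])

```text
time_s: 5.15
tool_pos: [0.6004, -0.0831, 0.1489]
tool_rot: [-3.141, -0.001, 2.487]
wrist_force: [3.6, -0.7, -12.8]
finger_gap: 0.0352
finger_force: 36.1
```

```bash
python3 look.py s2
```

```text
5.15 [ 0.6004 -0.0831  0.1489] [-3.1409e+00 -6.0000e-04  2.4867e+00] [  3.6  -0.7 -12.8] [-0.13 -0.77 -0.01] 0.0352
5.2 [ 0.6004 -0.0831  0.149 ] [-3.1409e+00 -7.0000e-04  2.4875e+00] [  3.8  -1.9 -12.7] [-0.18 -0.74 -0.  ] 0.0348
5.25 [ 0.6004 -0.0831  0.149 ] [-3.1409e+00 -6.0000e-04  2.4877e+00] [  3.9  -1.2 -12.6] [-0.21 -0.74 -0.01] 0.0346
5.3 [ 0.6004 -0.0831  0.1491] [-3.1409e+00 -5.0000e-04  2.4876e+00] [  3.9  -1.2 -12. ] [-0.27 -0.7  -0.03] 0.0348
```

Free (no torque). Complete the quarter turn.

carry_out([
  [0, 0, 0, -0.14],
  [0, 0, 0, -0.28],
  [0, 0, 0, -0.42],
  [0, 0, 0, -0.56],
  [0, 0, 0, -0.7],
  [0, 0, 0, -0.84],
  [0, 0, 0, -0.98],
  [0, 0, 0, -1.12],
  [0, 0, 0, -1.26],
  [0, 0, 0, -1.4],
  [0, 0, 0, -1.44],
  [0, 0, 0, -1.44],
])

```text
time_s: 6.5
tool_pos: [0.5991, -0.0834, 0.1487]
tool_rot: [-3.139, 0.002, 1.047]
wrist_force: [-0.4, -3.6, -11.9]
finger_gap: 0.0348
finger_force: 36.2
```

carry_out([
  [0, 0, -0.1, 0],
  [0, 0, -0.2, 0],
  [0, 0, -0.3, 0],
  [0, 0, -0.4, 0],
  [0, 0, -0.4, 0],
])

```text
time_s: 7.0
tool_pos: [0.5992, -0.0833, 0.1448]
tool_rot: [-3.139, 0.002, 1.048]
wrist_force: [-2.9, -5.0, -10.1]
finger_gap: 0.035
finger_force: 36.3
```

carry_out([
  [0, 0, -0.06, 0],
  [0, 0, -0.12, 0],
  [0, 0, -0.12, 0],
  [0, 0, -0.12, 0],
])

```text
time_s: 7.4
tool_pos: [0.5993, -0.0833, 0.1447]
tool_rot: [-3.14, 0.002, 1.048]
wrist_force: [-4.4, -4.4, -3.5]
finger_gap: 0.0348
finger_force: 37.0
```

Parked at the height expected for the rest notch. Release, rise and check.

carry_out([
  [0, 0, 0, 0],
  [0, 0, 0, 0],
  [0, 0, 0, 0],
  [0, 0, 2, 0],
  [0, 0, 6, 0],
  [0, 0, 6, 0],
], gripper=0.75)

```text
time_s: 8.0
tool_pos: [0.6049, -0.0836, 0.2099]
tool_rot: [3.132, -0.003, 1.047]
wrist_force: [0.5, 0.2, 0.8]
finger_gap: 0.0641
finger_force: 0.0
```

```bash
python3 - <<'E'
from station import env
from h import *
c=env.capture("wrist"); s=env.get_state(); print(s["time_s"],s["tool_pos"],s["tool_rot"],s["wrist_force"],s["finger_gap"]); np.savez("pics/w3.npz",**c)
cv2.imwrite("pics/w3.png",c["frame"])
E
```

```text
8.05 [ 0.60368253 -0.0833596   0.20771424] [ 3.13438589e+00 -2.57210370e-03  1.04715884e+00] [ 0.73571819 -1.01702622  0.11618283] 0.0638822813727682
```

View pics/w3.png

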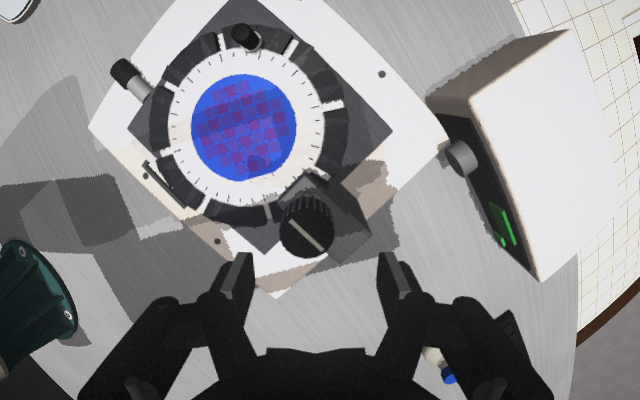

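The knob shows at (306,228), with its bar from (290,220) to (324,249). The post is at (246,36). I'll check the bar angle and the post position numerically.

```bash
python3 - <<'E'
from h import *
W=dict(np.load("pics/w3.npz")); f=W["frame"].astype(int)
m=(f[...,0]>f[...,2]+40)&(f[...,0]>f[...,1]+30)
for ce,a,px in blobs(m,(180,60,310,190),300):
    P=np.array([wplane(W,*p,.0755)[:2] for p in px]); print("wafer",cv2.minEnclosingCircle((P*1000).astype(np.float32)))
bar=f[215:252,285:328].sum(2); m=f.sum(2)>(bar.max()+np.median(bar))/2
for ce,a,px in blobs(m,(287,215,327,253),30):
    P=np.array([wplane(W,*p,.173)[:2] for p in px]); q=P-P.mean(0); w,v=np.linalg.eigh(q.T@q); print("bar",a,ce,P.mean(0),np.degrees(np.arctan2(v[1,1],v[0,1])), (q@v[:,1]).min(),(q@v[:,1]).max())
print("post top",wplane(W,239.5,33,.118),"base",wplane(W,252,40,.074))
E
```

```text
wafer ((578.1578979492188, -1.2756258249282837), 50.156917572021484)
post top [0.62560013 0.06164827 0.118     ] base [0.62797868 0.06312463 0.074     ]
```

```bash
python3 - <<'E'
from h import *
W=dict(np.load("pics/w3.npz")); f=W["frame"].astype(int)
m=f.sum(2)>230
hull=np.zeros(m.shape,np.uint8); cv2.circle(hull,(306,232),20,1,-1); m&=hull>0
for ce,a,px in blobs(m,(280,210,330,255),15):
    P=np.array([wplane(W,*p,.173)[:2] for p in px]); q=P-P.mean(0); w,v=np.linalg.eigh(q.T@q); print("bar",a,ce,P.mean(0),np.degrees(np.arctan2(v[1,1],v[0,1])), (q@v[:,1]).min(),(q@v[:,1]).max())
E
```

```text
bar 184 [304.4076087  233.48913043] [ 0.60017323 -0.08144886] 103.73774813579108 -0.013523721234840328 0.013056025092674428
```

Bar at 103.7°, so the knob is parked a quarter turn on. Now move to the post (world 0.626, 0.063), closing line tangential.

carry_out([
  [1, 5, 0, -0.06],
  [2, 10, 0, -0.12],
  [2.6, 14.6, 0, -0.12],
  [2.6, 14.6, 0, -0.12],
  [2.6, 14.6, -2, -0.12],
  [2.6, 14.6, -2, -0.12],
])

```text
time_s: 8.65
tool_pos: [0.6246, 0.0633, 0.1814]
tool_rot: [-3.137, 0.003, 0.928]
wrist_force: [-0.1, -1.2, -1.3]
finger_gap: 0.0639
finger_force: 0.0
```

carry_out([
  [0.1, 0, -4, 0],
  [0.1, 0, -7.5, 0],
  [0.1, 0, -9.5, 0],
  [0.1, 0, -9.5, 0],
  [0.1, 0, -9.5, 0],
])

```text
time_s: 9.15
tool_pos: [0.6279, 0.0624, 0.0894]
tool_rot: [-3.141, 0.0, 0.926]
wrist_force: [0.3, 0.1, 0.2]
finger_gap: 0.0638
finger_force: 0.0
```

carry_out([
  [0, 0, 0, 0],
  [0, 0, 0, 0],
  [0, 0, 0, 0],
  [0, 0, 0, 0],
  [0, 0, 0, 0],
  [0, 0, 0, 0],
  [0, 0, 0, 0],
], gripper=0.0, grip_force=20)

```text
time_s: 9.85
tool_pos: [0.6282, 0.0632, 0.0902]
tool_rot: [3.141, -0.001, 0.927]
wrist_force: [-1.9, 0.9, 6.8]
finger_gap: 0.0151
finger_force: 20.9
```

```bash
python3 - <<'E'
import numpy as np
d=np.array([4.95,6.40])
for t in range(5,55,5):
    a=np.radians(t);R=np.array([[np.cos(a),-np.sin(a)],[np.sin(a),np.cos(a)]]); print(t,(R@d-d).round(2),round(a,3))
E
```

```text
5 [-0.58  0.41] 0.087
10 [-1.19  0.76] 0.175
15 [-1.83  1.06] 0.262
20 [-2.49  1.31] 0.349
25 [-3.17  1.49] 0.436
30 [-3.86  1.62] 0.524
35 [-4.57  1.68] 0.611
40 [-5.27  1.68] 0.698
45 [-5.98  1.63] 0.785
50 [-6.67  1.51] 0.873
```

carry_out([
  [-0.58, 0.41, 0, 0.087],
  [-1.19, 0.76, 0, 0.175],
  [-1.83, 1.06, 0, 0.262],
  [-2.49, 1.31, 0, 0.349],
  [-3.17, 1.49, 0, 0.436],
])

```text
time_s: 10.35
tool_pos: [0.5975, 0.0786, 0.0903]
tool_rot: [3.138, -0.002, 1.366]
wrist_force: [0.9, 2.8, 4.9]
finger_gap: 0.0148
finger_force: 20.7
```

carry_out([
  [-0.69, 0.13, 0, 0.087],
  [-1.4, 0.19, 0, 0.175],
  [-2.1, 0.19, 0, 0.262],
  [-2.81, 0.14, 0, 0.349],
  [-3.5, 0.02, 0, 0.436],
  [-3.5, 0.02, 0, 0.436],
  [-3.5, 0.02, 0, 0.436],
])

```text
time_s: 11.05
tool_pos: [0.5607, 0.0796, 0.0902]
tool_rot: [3.141, -0.002, 1.799]
wrist_force: [-2.6, 5.7, 9.2]
finger_gap: 0.0154
finger_force: 21.2
```

carry_out([
  [0, 0, 0, 0],
  [0, 0, 0, 0],
  [0, 0, 0, 0],
  [0, 0, 3, 0],
  [0, 0, 7, 0],
  [0, 0, 11, 0],
  [0, 0, 11, 0],
], gripper=0.7)

```text
time_s: 11.75
tool_pos: [0.5652, 0.0779, 0.2046]
tool_rot: [3.131, 0.002, 1.799]
wrist_force: [-0.0, 0.4, 0.2]
finger_gap: 0.06
finger_force: 0.0
```

```bash
cat > fit.py <<'E'
from station import env
from h import *
c=env.capture("wrist"); s=env.get_state(); print(s["time_s"],s["tool_pos"],s["tool_rot"],s["wrist_force"]); np.savez("pics/w4.npz",**c)
cv2.imwrite("pics/w4.png",c["frame"])
R,t=c["R"],c["t"]; C=np.array([.578,-.001])
def proj(X):
    p=R@X+t; th=np.arctan2(np.hypot(p[0],p[1]),p[2]); d=p[:2]/np.hypot(*p[:2]); return c["cx"]+c["fx"]*th*d[0],c["cy"]+c["fy"]*th*d[1]
A=np.arange(-180,180,.5)
g=np.array([np.mean([cv2.getRectSubPix(c["frame"],(1,1),proj(np.array([C[0]+r*np.cos(np.radians(a)),C[1]+r*np.sin(np.radians(a)),.074])))[0,0].astype(int).sum() for r in(.084,.088,.092)]) for a in A])
idx=np.nonzero(g>300)[0]
for q in np.split(idx,np.nonzero(np.diff(idx)>2)[0]+1): print("slot world",A[q].mean(),len(q)*.5)
E
python3 fit.py
```

```text
11.8 [0.56347813 0.0779015  0.20196499] [3.13533335e+00 1.57988293e-03 1.79863854e+00] [-0.38768409  0.04013853  0.01574603]
slot world -103.5 4.5
slot world -57.25 5.0
slot world 34.5 1.5
slot world 78.0 3.5
slot world 121.0 3.5
slot world 164.75 2.0
```

Chuck rotated 50°; the post is at world ≈102° and the slot is about 26° short of the pin. Back to the knob.

carry_out([
  [1, -4, 0, -0.14],
  [2, -8, 0, -0.28],
  [3, -12, 0, -0.42],
  [3.9, -16.3, 0, -0.56],
  [3.9, -16.3, 0, -0.7],
  [3.9, -16.3, 0, -0.75],
  [3.9, -16.3, 0, -0.75],
  [3.9, -16.3, 0, -0.75],
])

```text
time_s: 12.6
tool_pos: [0.5993, -0.0848, 0.1977]
tool_rot: [-3.139, 0.001, 1.05]
wrist_force: [0.6, -1.0, 0.4]
finger_gap: 0.0596
finger_force: 0.0
```

carry_out([
  [0, 0.15, -2, 0],
  [0, 0.15, -4, 0],
  [0, 0.15, -5.3, 0],
  [0, 0.15, -5.3, 0],
  [0, 0.15, -5.3, 0],
  [0, 0.15, -5.3, 0],
])

```text
time_s: 13.2
tool_pos: [0.6008, -0.0835, 0.1469]
tool_rot: [3.14, -0.0, 1.049]
wrist_force: [-0.2, 0.5, -0.0]
finger_gap: 0.0593
finger_force: 0.0
```

carry_out([
  [-0.08, 0, -0.2, 0],
  [-0.08, 0, -0.2, 0],
  [-0.08, 0, -0.2, 0],
  [-0.08, 0, -0.2, 0],
  [-0.08, 0, -0.2, 0],
  [-0.08, 0, -0.2, 0],
  [-0.08, 0, -0.2, 0],
], gripper=0.0, grip_force=35)

```text
time_s: 13.9
tool_pos: [0.5993, -0.0834, 0.1447]
tool_rot: [3.141, -0.0, 1.049]
wrist_force: [-2.0, -0.1, 5.8]
finger_gap: 0.0348
finger_force: 34.8
```

carry_out([
  [0, 0, 0.2, 0],
  [0, 0, 0.4, 0],
  [0, 0, 0.4, 0],
  [0, 0, 0.4, 0],
])

```text
time_s: 14.3
tool_pos: [0.5989, -0.0835, 0.1471]
tool_rot: [-3.14, 0.0, 1.049]
wrist_force: [2.2, -1.2, -11.8]
finger_gap: 0.0347
finger_force: 36.1
```

carry_out([
  [0, 0, 0.1, 0],
  [0, 0, 0.19, 0],
  [0, 0, 0.19, 0],
  [0, 0, 0.19, 0],
  [0, 0, 0.19, 0.06],
  [0, 0, 0.19, 0.12],
  [0, 0, 0.19, 0.12],
])

```text
time_s: 15.0
tool_pos: [0.5991, -0.0834, 0.1499]
tool_rot: [-3.141, 0.0, 1.169]
wrist_force: [1.7, -1.6, -12.3]
finger_gap: 0.0348
finger_force: 36.2
```

```bash
python3 -c "
from station import env
s=env.get_state();print(s['tool_pos'],s['wrist_force'],s['ft_torque'])"
```

```text
[ 0.59906343 -0.08342652  0.14985302] [  1.72971764  -1.64900389 -12.25409815] [-0.36266648 -0.42192635 -0.00349723]
```

carry_out([
  [0, 0, -0.03, 0.14],
  [0, 0, -0.03, 0.28],
  [0, 0, -0.03, 0.42],
  [0, 0, -0.03, 0.56],
  [0, 0, -0.03, 0.7],
  [0, 0, -0.03, 0.84],
  [0, 0, -0.03, 0.98],
  [0, 0, -0.03, 1.12],
  [0, 0, -0.03, 1.26],
  [0, 0, -0.03, 1.4],
  [0, 0, -0.03, 1.45],
  [0, 0, -0.03, 1.45],
])

```text
time_s: 16.2
tool_pos: [0.6001, -0.083, 0.1499]
tool_rot: [3.14, 0.001, 2.617]
wrist_force: [6.1, 1.1, -12.9]
finger_gap: 0.0348
finger_force: 36.1
```

carry_out([
  [0, 0, -0.15, 0],
  [0, 0, -0.3, 0],
  [0, 0, -0.45, 0],
  [0, 0, -0.6, 0],
  [0, 0, -0.6, 0],
  [0, 0, -0.6, 0],
])

```text
time_s: 16.8
tool_pos: [0.6001, -0.083, 0.1441]
tool_rot: [3.14, 0.001, 2.617]
wrist_force: [4.8, 2.7, -10.7]
finger_gap: 0.0349
finger_force: 36.3
```

carry_out([
  [0, 0, -0.1, 0],
  [0, 0, -0.2, 0],
  [0, 0, -0.25, 0],
  [0, 0, -0.25, 0],
])

```text
time_s: 17.2
tool_pos: [0.6003, -0.0832, 0.1423]
tool_rot: [3.14, 0.002, 2.618]
wrist_force: [3.9, 3.5, -1.5]
finger_gap: 0.0349
finger_force: 37.1
```

Pin riding on the rim again with lugs in the deep notches. Release and go to the post.

carry_out([
  [0, 0, 0, 0],
  [0, 0, 0, 0],
  [0, 0, 0, 0],
  [0, 0, 2, 0],
  [0, 0, 6, 0],
  [0, 0, 6, 0],
  [-1, 4, 6, -0.14],
  [-2, 8, 6, -0.28],
  [-3, 12, 6, -0.42],
  [-3.95, 16.3, 6, -0.56],
  [-3.95, 16.3, 6, -0.7],
  [-3.95, 16.3, 6, -0.82],
], gripper=0.7)

```text
time_s: 18.4
tool_pos: [0.5588, 0.0809, 0.2009]
tool_rot: [-3.141, 0.0, 1.796]
wrist_force: [0.6, 1.1, 0.7]
finger_gap: 0.0601
finger_force: 0.0
```

carry_out([
  [0, 0, 0, 0],
  [0, 0, -4, 0],
  [0, 0, -8, 0],
  [0, 0, -11.2, 0],
  [0, 0, -11.2, 0],
  [0, 0, -11.2, 0],
])

```text
time_s: 19.0
tool_pos: [0.5596, 0.0792, 0.0892]
tool_rot: [-3.14, -0.0, 1.8]
wrist_force: [-0.4, 0.7, 0.1]
finger_gap: 0.06
finger_force: 0.0
```

carry_out([
  [0.05, 0, 0, 0],
  [0.05, 0, 0, 0],
  [0.05, 0, 0, 0],
  [0.05, 0, 0, 0],
  [0.05, 0, 0, 0],
  [0.05, 0, 0, 0],
  [0.05, 0, 0, 0],
], gripper=0.0, grip_force=20)

```text
time_s: 19.7
tool_pos: [0.5612, 0.0795, 0.0907]
tool_rot: [3.139, 0.001, 1.799]
wrist_force: [-0.5, -0.7, 5.1]
finger_gap: 0.0153
finger_force: 19.5
```

```bash
cat > feel.py <<'E'
from station import env
from h import *
C=np.array([.578,-.001])
c=env.capture("side"); s=env.get_state(); f=c["frame"].astype(int)
S0=dict(np.load("pics/side0.npz"))
def bar(f):
    f=f.astype(int); m=f.sum(2)>330; 
    return [(ce.round(2),a) for ce,a,_ in blobs(m,(278,196,292,210),4)]
def dark(f):
    m=f.astype(int).sum(2)<110; k=[(ce.round(2),a) for ce,a,_ in blobs(m,(272,188,300,222),30)]; return k
for n,i in(("start",S0["frame"]),("now",c["frame"])): print(n,bar(i),dark(i))
d=s["tool_pos"][:2]-C; th=np.arctan2(d[1],d[0]); tg=np.array([-np.sin(th),np.cos(th)]); rd=np.array([np.cos(th),np.sin(th)])
F=s["wrist_force"]
print("t",s["time_s"],"ang",np.degrees(th).round(2),"r",np.hypot(*d).round(4),"z",s["tool_pos"][2].round(4),"Ftan",(F[:2]@tg).round(1),"Frad",(F[:2]@rd).round(1),"Fz",F[2].round(1),"Tz",s["ft_torque"][2].round(2),"tg",tg.round(3))
E
python3 feel.py; python3 - <<'E'
import numpy as np
a0=np.radians(102.1); p=lambda t:8.15*np.array([np.cos(a0+np.radians(t)),np.sin(a0+np.radians(t))])
for t in(5,10,15,18,20,22): print(t,(p(t)-p(0)).round(2),np.radians(t).round(3))
E
```

```text
start [(array([284.59, 198.46]), np.int32(69))] [(array([284.22, 205.93]), np.int32(85))]
now [(array([284.38, 198.55]), np.int32(73))] [(array([284.22, 205.86]), np.int32(83))]
t 19.75 ang 101.76 r 0.0822 z 0.0907 Ftan -0.1 Frad -0.0 Fz 5.5 Tz -0.1 tg [-0.979 -0.204]
5 [-0.69 -0.18] 0.087
10 [-1.36 -0.42] 0.175
15 [-2.   -0.71] 0.262
18 [-2.38 -0.92] 0.314
20 [-2.62 -1.06] 0.349
22 [-2.86 -1.22] 0.384
```

Knob image matches the riding state. Bring the chuck on 20°, then feel.

carry_out([
  [-0.69, -0.18, 0, 0.087],
  [-1.36, -0.42, 0, 0.175],
  [-2, -0.71, 0, 0.262],
  [-2.62, -1.06, 0, 0.349],
  [-2.62, -1.06, 0, 0.349],
  [-2.62, -1.06, 0, 0.349],
])

```text
time_s: 20.35
tool_pos: [0.5355, 0.0695, 0.0907]
tool_rot: [3.139, 0.001, 2.146]
wrist_force: [-0.4, 3.3, 8.0]
finger_gap: 0.0151
finger_force: 21.0
```

```bash
python3 feel.py;  python3 - <<'E'
import numpy as np
for a0 in (122,124,126,128,130):
  a=np.radians(a0); print(a0,"per 0.5deg step",(8.15*np.radians(.5)*np.array([-np.sin(a),np.cos(a)])).round(3))
E
```

```text
start [(array([284.59, 198.46]), np.int32(69))] [(array([284.22, 205.93]), np.int32(85))]
now [(array([284.44, 198.53]), np.int32(72))] [(array([284.12, 205.81]), np.int32(81))]
t 20.4 ang 121.1 r 0.0823 z 0.0907 Ftan -1.8 Frad 2.4 Fz 8.0 Tz 0.15 tg [-0.856 -0.517]
122 per 0.5deg step [-0.06  -0.038]
124 per 0.5deg step [-0.059 -0.04 ]
126 per 0.5deg step [-0.058 -0.042]
128 per 0.5deg step [-0.056 -0.044]
130 per 0.5deg step [-0.054 -0.046]
```

carry_out([
  [-0.12, -0.08, 0, 0.017],
  [-0.24, -0.16, 0, 0.035],
  [-0.36, -0.24, 0, 0.052],
  [-0.36, -0.24, 0, 0.052],
])

```text
time_s: 20.8
tool_pos: [0.533, 0.0679, 0.0907]
tool_rot: [3.136, 0.001, 2.198]
wrist_force: [2.3, 7.4, 4.7]
finger_gap: 0.0153
finger_force: 20.9
```

```bash
python3 feel.py|tail -2
```

```text
now [(array([284.38, 198.55]), np.int32(73))] [(array([284.52, 205.63]), np.int32(79))]
t 20.85 ang 123.13 r 0.0823 z 0.0907 Ftan -5.9 Frad 4.7 Fz 4.6 Tz 0.0 tg [-0.837 -0.546]
```

carry_out([
  [-0.06, -0.04, 0, 0.009],
  [-0.12, -0.08, 0, 0.017],
  [-0.12, -0.08, 0, 0.017],
  [-0.12, -0.08, 0, 0.017],
])

```text
time_s: 21.25
tool_pos: [0.5319, 0.0672, 0.0907]
tool_rot: [3.136, 0.001, 2.214]
wrist_force: [2.8, 7.6, 4.5]
finger_gap: 0.0154
finger_force: 20.9
```

```bash
python3 feel.py|tail -2
```

```text
now [(array([284.38, 198.55]), np.int32(73))] [(array([284.54, 205.63]), np.int32(76))]
t 21.3 ang 123.98 r 0.0823 z 0.0907 Ftan -5.9 Frad 4.7 Fz 5.3 Tz -0.03 tg [-0.829 -0.559]
```

carry_out([
  [-0.06, -0.04, 0, 0.009],
  [-0.12, -0.08, 0, 0.017],
  [-0.12, -0.08, 0, 0.017],
  [-0.12, -0.08, 0, 0.017],
])

```text
time_s: 21.7
tool_pos: [0.5308, 0.0664, 0.0907]
tool_rot: [3.136, 0.002, 2.231]
wrist_force: [2.9, 8.0, 4.9]
finger_gap: 0.0152
finger_force: 20.9
```

```bash
python3 feel.py|tail -2
```

```text
now [(array([284.38, 198.55]), np.int32(73))] [(array([284.45, 205.69]), np.int32(75))]
t 21.75 ang 124.97 r 0.0823 z 0.0907 Ftan -8.1 Frad 4.1 Fz 5.9 Tz 0.04 tg [-0.819 -0.573]
```

carry_out([
  [-0.06, -0.04, 0, 0.009],
  [-0.12, -0.085, 0, 0.017],
  [-0.12, -0.085, 0, 0.017],
  [-0.12, -0.085, 0, 0.017],
])

```text
time_s: 22.15
tool_pos: [0.5296, 0.0656, 0.0907]
tool_rot: [3.136, 0.002, 2.248]
wrist_force: [3.0, 7.5, 4.6]
finger_gap: 0.0148
finger_force: 20.9
```

```bash
python3 feel.py|tail -2
```

```text
now [(array([284.38, 198.55]), np.int32(73))] [(array([284.56, 205.71]), np.int32(75))]
t 22.2 ang 126.02 r 0.0823 z 0.0908 Ftan -6.2 Frad 4.6 Fz 4.2 Tz -0.0 tg [-0.809 -0.588]
```

carry_out([
  [-0.06, -0.045, 0, 0.007],
  [-0.09, -0.065, 0, 0.012],
  [-0.09, -0.065, 0, 0.012],
  [-0.09, -0.065, 0, 0.012],
])

```text
time_s: 22.6
tool_pos: [0.5287, 0.065, 0.0907]
tool_rot: [3.136, 0.002, 2.26]
wrist_force: [3.1, 6.7, 5.8]
finger_gap: 0.0154
finger_force: 20.9
```

```bash
python3 feel.py|tail -2
```

```text
now [(array([284.38, 198.55]), np.int32(73))] [(array([284.24, 205.76]), np.int32(82))]
t 22.65 ang 126.79 r 0.0823 z 0.0907 Ftan -6.5 Frad 4.2 Fz 5.2 Tz 0.01 tg [-0.801 -0.599]
```

carry_out([
  [-0.06, -0.045, 0, 0.007],
  [-0.09, -0.065, 0, 0.012],
  [-0.09, -0.065, 0, 0.012],
  [-0.09, -0.065, 0, 0.012],
])

```text
time_s: 23.05
tool_pos: [0.5279, 0.0644, 0.0907]
tool_rot: [3.136, 0.002, 2.272]
wrist_force: [3.3, 7.7, 3.7]
finger_gap: 0.0155
finger_force: 20.9
```

```bash
python3 feel.py|tail -2
```

```text
now [(array([284.38, 198.55]), np.int32(73))] [(array([284.51, 205.62]), np.int32(77))]
t 23.1 ang 127.46 r 0.0823 z 0.0907 Ftan -7.5 Frad 4.4 Fz 5.6 Tz 0.03 tg [-0.794 -0.608]
```

carry_out([
  [-0.06, -0.045, 0, 0.007],
  [-0.09, -0.07, 0, 0.012],
  [-0.09, -0.07, 0, 0.012],
  [-0.09, -0.07, 0, 0.012],
])

```text
time_s: 23.5
tool_pos: [0.5269, 0.0636, 0.0907]
tool_rot: [3.136, 0.002, 2.284]
wrist_force: [3.5, 7.3, 5.9]
finger_gap: 0.0155
finger_force: 20.9
```

```bash
python3 feel.py|tail -2
```

```text
now [(array([284.41, 198.55]), np.int32(74))] [(array([284.07, 206.18]), np.int32(83))]
t 23.55 ang 128.38 r 0.0823 z 0.0907 Ftan -6.4 Frad 3.3 Fz 5.3 Tz 0.11 tg [-0.784 -0.621]
```

carry_out([
  [-0.05, -0.04, 0, 0.006],
  [-0.09, -0.07, 0, 0.012],
  [-0.09, -0.07, 0, 0.012],
  [-0.09, -0.07, 0, 0.012],
])

```text
time_s: 23.95
tool_pos: [0.5254, 0.0624, 0.0907]
tool_rot: [3.138, 0.002, 2.297]
wrist_force: [0.7, 5.7, 6.7]
finger_gap: 0.0149
finger_force: 21.0
```

```bash
python3 feel.py|tail -2
```

```text
now [(array([284.54, 199.44]), np.int32(100))] [(array([284.05, 207.96]), np.int32(81))]
t 24.0 ang 129.71 r 0.0823 z 0.0907 Ftan -4.3 Frad 3.3 Fz 7.7 Tz 0.2 tg [-0.769 -0.639]
```

Friction dropped and the knob sank in the image, so the pin has snapped home. Release and retreat.

carry_out([
  [0, 0, 0, 0],
  [0, 0, 0, 0],
  [0, 0, 0, 0],
  [0, 0, 0, 0],
  [0, 0, 3, 0],
  [0, 0, 7, 0],
  [0, 0, 12, 0],
  [-3, 2, 16, 0],
  [-6, 5, 16, 0],
  [-6, 5, 16, 0],
], gripper=0.7)

```text
time_s: 25.0
tool_pos: [0.4597, 0.1137, 0.2504]
tool_rot: [3.141, -0.002, 2.301]
wrist_force: [0.2, -0.5, 0.3]
finger_gap: 0.0596
finger_force: 0.0
```

```bash
python3 feel.py; python3 - <<'E'
from station import env
from h import *
S0=dict(np.load("pics/side0.npz"));c=env.capture("side"); 
g=lambda f:cv2.cvtColor(f,cv2.COLOR_BGR2GRAY)[192:214,276:296].astype(np.float32)
print(cv2.phaseCorrelate(g(S0["frame"]),g(c["frame"]),cv2.createHanningWindow((20,22),cv2.CV_32F)))
# expected shift for -6.5mm
def pr(z):
    p=c["R"]@np.array([.6,-.083,z])+c["t"]; return np.array([c["cx"]+c["fx"]*p[0]/p[2],c["cy"]+c["fy"]*p[1]/p[2]])
print("expect",pr(.164)-pr(.1705))
cv2.imwrite("pics/s3.png",cv2.resize(np.hstack([S0["frame"][185:285,255:355],c["frame"][185:285,255:355]]),None,fx=4,fy=4,interpolation=cv2.INTER_CUBIC))
E
```

```text
start [(array([284.59, 198.46]), np.int32(69))] [(array([284.22, 205.93]), np.int32(85))]
now [(array([284.54, 199.44]), np.int32(100))] [(array([284.09, 207.93]), np.int32(81))]
t 25.05 ang 135.77 r 0.1626 z 0.2497 Ftan -0.5 Frad -1.2 Fz -0.2 Tz -0.0 tg [-0.698 -0.717]
((0.07380599220572748, 1.684962626947863), 0.9887295206387837)
expect [0.06325717 1.89743918]
```

View pics/s3.png

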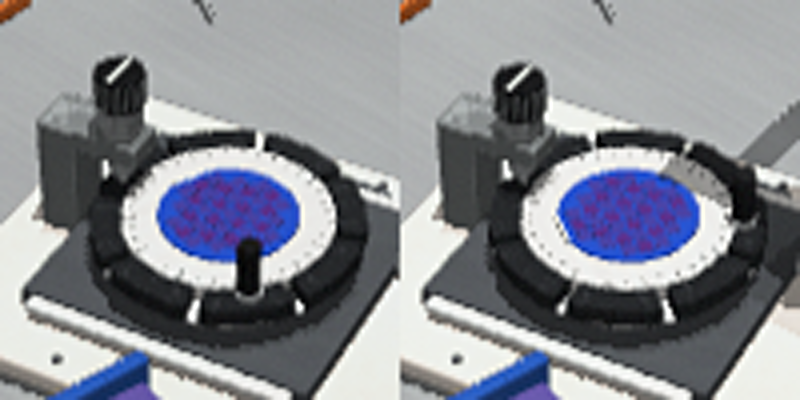

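The before/after crop shows the knob about 1.7 px lower, against roughly 1.9 px expected for 6.5 mm, so the pin is home. The post has moved on to (742,190) in the right half of the picture, and the other things in this crop are unmoved.

```bash
python3 -c "
from station import env
print(env.hand_in())"
```

```text
the job is handed in; nothing more can be done
None
```

The job is handed in after about 25 s of the 72 s allowed: the chuck is locked at the second slot on, anticlockwise, with the pin home by its camera-measured drop and the fall in friction, and the gripper clear of everything.

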